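# Show a guest his glass and his bottle

## Task

Show the guest what to help himself to: gently push the half-open lid of the teak box right back as far as it goes, so that it stays open by itself, then point down at the blue shot glass in the box, and after that point down at the cap of the amber rum bottle. To point, bring the fingertips just above the thing, a few centimetres clear and centred over it, fingers downward, and stay there for at least two full seconds; once the lid is open, do not point at the other two glasses or the decanter on the way. The lid is only pushed, never pinched, and the glasses, bottle, decanter, opener, scoop and jigger are not to be touched, lifted or shifted.

Things in the scene. Friction and masses are not known exactly. Their poses are not given: they have to be found in the camera images.
- teak_box: Dark teak box, fixed, 96 mm deep (x), 210 mm long (y), 72 mm high, walls, floor and two dividers 8 mm thick: three compartments in a row, at y = -67, 0, +67 mm. Origin: centre of the underside; z up. +x points to the hinged long side, -x to the opening side (small brass plate). It stands at the robot's left, hinge side turned to world +y, give or take 20 degrees.
- lid (a joint): Angle of the box's lid, rad: 0 shut, 1.57 upright, 1.9 at its stop, leaning back past upright. Starts half open, 0.75 to 1.2. A stiff hinge (0.11 N m of friction: 2 to 4 N to push) keeps it wherever it is left. The lid is a plain teak panel, 100 mm from hinge to free edge, 210 mm long, 10 mm thick, 0.15 kg, no knob.
- lid_hinge (a point): Middle of the hinge line, on the lid's underside at its hinged edge: 72.5 mm above the sideboard, at x = +48 mm, y = 0 of the box. The hinge line runs along the box's y.
- lid_edge (a point): Middle of the lid's free edge, on the underside, 100 mm from the hinge line. It swings up and over towards the box's +x as the lid opens, rising to 172 mm above the sideboard when upright, so the hand has to rise with it or the edge runs up into the gripper's body.
- rum_bottle: Closed amber glass rum bottle with a paper label and a brass-coloured cap, upright and loose, 68 mm across and 220 mm tall, 0.6 kg. Origin: centre of its underside; z up along its axis. It stands to the robot's right.
- rum_bottle_top (a point): Centre of the top of the rum bottle's cap, 220 mm above the sideboard: the place to point at.
- decanter: Round clear glass decanter with a broad cork stopper, upright and loose, 116 mm across the belly and 200 mm tall. Origin: centre of its underside. It and the rum bottle may have changed places.
- decanter_top (a point): Centre of the top of the decanter's cork, 200 mm above the sideboard.
- opener: Flat aluminium bottle opener lying loose, 125 mm long (x), ring head at +x, 6 mm thick. Origin: centre of its underside.
- scoop: Red plastic ice scoop lying loose, trough 100 mm long (x from 0 to 100 mm) and 75 mm wide, handle reaching to x = -109 mm, 40 mm high. Origin: on the sideboard under the trough's back end.
- jigger: Steel double jigger, upright and loose, 44 mm across and 82 mm tall. Origin: centre of its underside.
- glass_blue: Deep blue shot glass, loose, upright in one of the box's three compartments (which one varies), 48 mm across the rim, 56 mm tall, 0.09 kg; its rim lies 8 mm below the rim of the box. Origin: centre of its underside, on the box's floor 8 mm above the sideboard.
- glass_blue_rim (a point): Centre of the mouth of the deep blue glass, 64 mm above the sideboard: the place to point at.
- glass_clear: Clear shot glass, loose, upright in one of the box's three compartments (which one varies), 48 mm across the rim, 56 mm tall, 0.09 kg; its rim lies 8 mm below the rim of the box. Origin: centre of its underside, on the box's floor 8 mm above the sideboard.
- glass_clear_rim (a point): Centre of the mouth of the clear glass, 64 mm above the sideboard.
- glass_green: Green shot glass, loose, upright in one of the box's three compartments (which one varies), 48 mm across the rim, 56 mm tall, 0.09 kg; its rim lies 8 mm below the rim of the box. Origin: centre of its underside, on the box's floor 8 mm above the sideboard.
- glass_green_rim (a point): Centre of the mouth of the green glass, 64 mm above the sideboard.
Things that resemble listed ones, but are neither listed nor needed, are in the scene too. Leave any pink look-alike of the teak_box alone.

How it is judged:
By the outcome, as a careful person would: the job done as asked, in the order asked, and still so for the second after the job is handed in, with the robot touching nothing.
It also fails if it takes over 58 s, if anything falls off the work surface, if the arm or the gripper's body presses on something with over 40 N, if the wrist force passes 120 N, or if a joint passes its speed limit or range.

## Robot

A 6-joint arm with a two-finger parallel gripper is mounted at the origin on the work surface. World frame = base frame: x ahead of the robot, y to its left, z up, the work surface at z = 0. Lengths are in m, angles in rad, forces in N, time in s.
With the tool pointing down it reaches from about 0.375 to 0.975 m from the base axis. Payload 3.8 kg.
Tool frame: the origin (TCP) lies between the finger pads, 19 mm behind the fingertips; this is the grasp point; z points along the fingers, y is the line along which they close (so a half turn about z gives the same grasp; the last joint's range is limited). The gripper opens to 85 mm and grips with 20 to 120 N. Pads are 22 mm wide; open, the fingers measure 114 mm over their backs; the gripper's body (76 mm by 85 mm) begins 54 mm behind the grasp point. The pads swing forward as they close: fully open they stand 13 mm farther back than shut.
Start: joints at [1.21, 0.264, 1.604, -0, 1.274, -0.037], TCP at [0.215, 0.64, 0.25] pointing down, gripper open.
Joint ranges: [-2.63, 2.63], [-0.94, 2.18], [0.31, 2.57], [-1.31, 4.45], [0, 2.66], [-2.55, 2.55]. Speed limits (rad/s): [2.57, 2.57, 3.14, 3.14, 3.14, 3.14].

## Interface

Orientations are given as a rotation vector (axis times angle).
In Python, from workcell import bot, vision gives the robot as it stands. The module is installed in compiled form; this text tells all that it offers.
- The arm moves only by the tool play_rows, never from a script. Its argument "moves" is a list that holds one entry, the list of rows, each a list of 7 numbers: the turn, a rotation vector about the tool's x, y, z as a fraction of full scale, then the shift along the tool's x, y, z as a fraction of full scale, then the finger opening in mm, from 0 to 85.4. In form: [[[ax, ay, az, x, y, z, jaw], ...]]. A call has 1 to 5 rows; each row shifts and turns the commanded pose from where the row before left it, along the tool's axes as they then stand; what a row does not reach is not made up. Full scale, the value 1, is 0.1 m for a shift and 0.5 rad for a turn. A row lasts 1/12 s, in which the tool goes at most 41.7 mm and 7.16 degrees, less where a joint would pass 70% of its speed; a pose out of reach is approached as far as the arm can. A call with a number of a shift or a turn outside -1 to 1 is refused whole. A call with a gripper value outside its range is refused whole. The fingers move at their own pace and stop on an object; "newtons" is the grip in N (left out, the last holds). Time passes only in rows, so rows that do not move let the fingers close. It gives the time, the measured TCP pose, the force, the opening and the grip force at its end, in the units of the state.
- bot.read_state(): the state, without advancing time (a new reading comes with each control period).
- vision.read_camera(name): name is "side" or "top"; returns a dict with "image" (400x640x3 uint8, red, green, blue), "depth" (400x640 float32, m along the optical axis (not along the pixel's ray), 0 where there is no reading), "K" (3x3 intrinsics, pixels), "R" (3x3) and "t" (3): a world point X has camera coordinates R X + t. Camera axes: x right, y down, z forward; pixel columns grow to the right and rows downward; lengths in m; the calibration is good to about 2 mm. A picture is of the moment at which its call begins.
- bot.finish_job(): hands the job in; it is judged then, once.
The state is a dict: "time": time; "q": joint angles; "joint_vel": joint speeds; "joint_torque": joint torques, N m; "tool_pos": TCP position; "tcp_rot": TCP orientation; "wrist_force": force on the tool from outside, world axes, zero at the start; "torque": the same for the moment, N m; "width": opening from 0.0 (shut) to 1.0 (fully open); "grip_force": force on a finger pad.
Only numpy, scipy, OpenCV 4.12 (cv2) and the standard library are available. Lean on these libraries where they do the work, as an engineer would, in place of code of your own. Each camera call takes 0.05 s, during which the arm holds its last target. There are 200 camera calls.

## Working session

There is one attempt and no reset: what is moved stays moved. The work goes in short steps, Python scripts to look and compute and a tool call to move; the robot and the scene stay as the last step left them, time stands still between calls to the robot, and variables do not carry over. Pictures are saved under pics/ and viewed, at most 10 in all, crops included, and the job is handed in when it is done.

Besides the shell and the picture viewer there is one more tool, called after "Emit:" as name([rows], argument=value, ...), one row to a line, values as JSON. play_rows: Moves the arm, as the interface text tells. Its arguments: {"type":"object","properties":{"moves":{"type":"array","items":{"type":"array","items":{"type":"array","items":{"type":"number"}}}},"newtons":{"type":"number"}},"required":["moves"]}

```bash
mkdir -p pics; cat > h.py <<'E'
import numpy as np, cv2
from workcell import bot, vision
from scipy.spatial.transform import Rotation as Ro
def cam(n): return vision.read_camera(n)
def pt(c,u,v,z=None):
    "pixel -> world: by depth, or onto plane z"
    d=np.linalg.inv(c["K"])@np.array([u,v,1.])
    o=-c["R"].T@c["t"]; w=c["R"].T@d
    if z is None:
        return o+w*c["depth"][int(v),int(u)]
    return o+w*(z-o[2])/w[2]
def cloud(c):
    v,u=np.mgrid[0:400,0:640]; d=c["depth"]
    p=np.stack([(u-c["K"][0,2])/c["K"][0,0]*d,(v-c["K"][1,2])/c["K"][1,1]*d,d],-1)
    return (p-c["t"])@c["R"]
def px(c,X):
    p=c["K"]@(c["R"]@np.array(X)+c["t"]); return p[:2]/p[2]
E
python3 - <<'E'
from h import *
s=bot.read_state(); print(s)
for n in("side","top"):
    c=cam(n); cv2.imwrite(f"pics/{n}0.png",c["image"][:,:,::-1]); print(n,-c["R"].T@c["t"],c["R"][2])
    np.savez(f"{n}0.npz",**c)
E
```

```text
{'time': 0.0, 'q': array([ 1.21011802e+00,  2.64781186e-01,  1.60537234e+00, -1.68546155e-05,
        1.27367810e+00, -3.68919050e-02]), 'joint_vel': array([ 3.11315221e-04,  7.33981779e-05, -9.63342236e-04, -1.17148586e-03,
        9.49976896e-04, -8.53700431e-04]), 'joint_torque': array([-9.36014985e-04, -5.15103364e+01, -3.67319119e+01, -3.34418701e-05,
        1.26480989e-02, -2.09196662e-05]), 'tool_pos': array([0.21451794, 0.6392868 , 0.24864397]), 'tcp_rot': array([-0.50630699, -3.10009145,  0.00345224]), 'wrist_force': array([-0.45329254,  0.53780258,  0.0198877 ]), 'torque': array([-0.03566879,  0.03076257, -0.02192454]), 'grip_force': 0.0, 'width': 0.9976149100697999}
side [ 0.16009084 -0.62628797  0.7054383 ] [ 0.3599588   0.66449709 -0.65488417]
top [ 0.32064724 -0.05089039  1.22598919] [ 0.12645495 -0.03220856 -0.99144932]
```

View pics/side0.png

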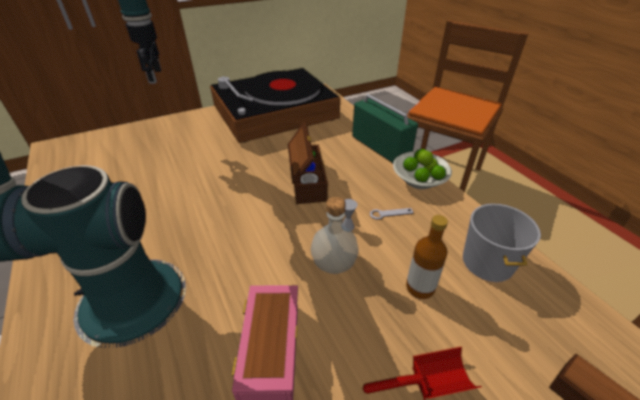

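View pics/top0.png

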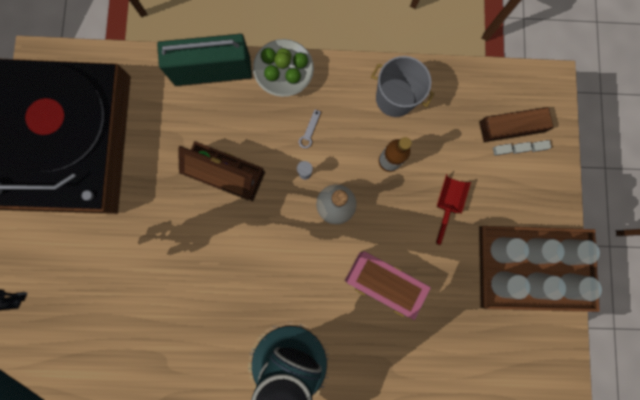

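The top view shows the teak box with its half-open lid near (222,170), the decanter at (337,203), the rum bottle at (397,152), the opener at (311,130), the jigger at (305,170), the scoop at (450,205) and the pink look-alike at (389,284). The side view shows the box at (308,168), the decanter at (336,240) and the bottle at (428,260). Next I'll measure the box, lid, glasses and bottle cap, and make an enlarged crop.

```bash
python3 - <<'E'
from h import *
T=dict(np.load("top0.npz"));S=dict(np.load("side0.npz"))
for X in([0,0,0],[.5,0,0],[0,.3,0],[.5,.3,0],[.2145,.639,.25]): print(X,px(T,X).round(),px(S,X).round())
for n,(u,v) in dict(cap=(405,144),cork=(340,199)).items(): print(n,pt(T,u,v).round(3))
for n,(u,v) in dict(cap=(438,222),cork=(336,203)).items(): print(n,pt(S,u,v).round(3))
for n,c,(x0,y0,x1,y1) in(("T",T,(170,135,280,210)),("S",S,(270,115,350,215))):
    P=cloud(c)[y0:y1,x0:x1]; h=P[...,2]
    print(n,"max h",h.max(), "valid",(c["depth"][y0:y1,x0:x1]>0).mean())
    for a in range(0,h.shape[0],6): print(y0+a,(h[a,::5]*1000).astype(int))
    m=(h>.03)&(h<.3); q=P[m]; print(np.percentile(q,[1,50,99],axis=0).round(3))
a=cv2.resize(T["image"][130:210,170:280],None,fx=5,fy=5,interpolation=2)
b=cv2.resize(S["image"][115:215,280:340],None,fx=4,fy=4,interpolation=2)
o=np.zeros((400,800,3),np.uint8);o[:,:550]=a;o[:,555:795]=b;cv2.imwrite("pics/crop0.png",o[:,:,::-1])
E
```

```text
[0, 0, 0] [288. 364.] [132. 299.]
[0.5, 0, 0] [295. 190.] [327. 227.]
[0, 0.3, 0] [182. 362.] [120. 218.]
[0.5, 0.3, 0] [194. 186.] [284. 170.]
[0.2145, 0.639, 0.25] [  2. 289.] [155.  75.]
cap [ 0.593 -0.28   0.221]
cork [ 0.451 -0.122  0.198]
cap [ 0.589 -0.284  0.222]
cork [ 0.454 -0.123  0.2  ]
T max h 1.2259891889662 valid 0.9963636363636363
135 [-3  3  0 -1  0  0  1 -1  0  0 -1 -2 -1  2  0  0 -3  2  0 -2  0  2]
141 [ 0 -5  1 -4 -5 70 -4  4  3  3 -3  0  2  0  2 -4  3  1 -4  2 -1 -2]
147 [  -4    1  156    0   -3   63   39   71   70   -2   -2    0   -4   -2
    3 1225    3   -3    2    0   -2   -4]
153 [  0   5 147 154 154 158  60  61  11  45  71  73   0   0  -2  -2   1  -3
   1  -5   2  -4]
159 [ -3   2 126 132 136 147 147 152 161 156  22   6  38  72  74   0   0   1
   2  -2   0  -3]
165 [  1   1 108 116 121 124 135 140 143 153 152 156 151   7  50  36  70  69
   0  -1  -1   2]
171 [  0  -6  90  96 105 107 115 116 129 130 137 144 147 154 160 151   9   5
  71   4   0   1]
177 [ -3   1   1   3  80  88  96 101 106 114 118 127 131 140 142 149 156   8
  53   0  -1   2]
183 [ -1  -2   
[... 1060 characters left out ...]
 106 122 140 154  25  74   0   1   2   0   2]
163 [  2   4   0   0  84 105 119 137 144  46  56   3   0   0   0   2]
169 [  1   0  -1   2   3  98 118 124  64  25  32  72   4   1   3   3]
175 [  4   0   2   1   0  95 106  63  62  64  49  73   1   2   0   3]
181 [ 4  0  0  0  1 87 36 44 37 67 28 69  1  1  1  1]
187 [ 2  0  0  0  1 63 64 59 59 61 57 56  1  3  0  2]
193 [ 2  3  1  0  0 38 40 38 36 36 34 34  2  4  2  4]
199 [  2   3   2   0   1   3  18  16  15  14  13   8 200 201 202  82]
205 [  2   2   3   1   2   0   0   4   2   1   0   4 200 202 203 195]
211 [  0   3   1   1   0   1   2   1   1   1   0   1 187 190 188 180]
[[ 0.439 -0.138  0.031]
 [ 0.531  0.171  0.075]
 [ 0.749  0.514  0.202]]
```

View pics/crop0.png

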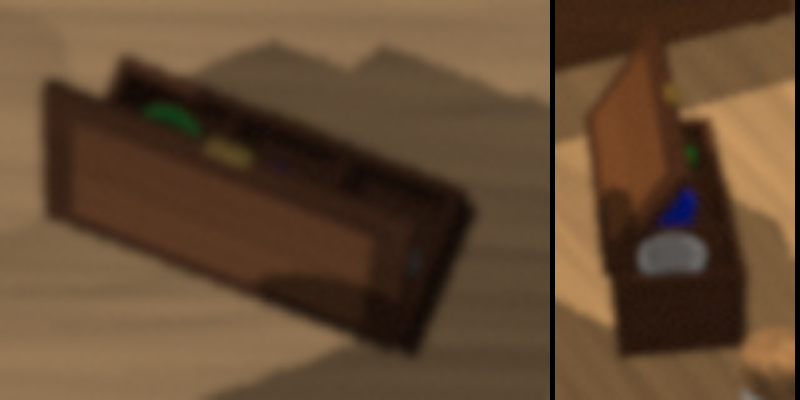

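The crop confirms the box. Seen from above, the lid's hinge is on the robot side and the opening faces away. The green glass is in the +y end compartment (crop 170,118), blue is in the middle (side crop 680,208) and clear is in the -y end (side crop 672,255). The target box is the dark teak one at (222,170); the one at (389,284) is pink and shut. The amber bottle with the brass cap is at (397,152), and the clear one with the cork is the decanter. Next I'll fit the lid plane and the rim line.

```bash
python3 - <<'E'
from h import *
T=dict(np.load("top0.npz"));S=dict(np.load("side0.npz"))
PT=cloud(T)[135:205,175:270].reshape(-1,3);PS=cloud(S)[118:200,285:330].reshape(-1,3)
for n,P in(("T",PT),("S",PS),("TS",np.r_[PT,PS])):
    q=P[(P[:,2]>.085)&(P[:,2]<.16)&(P[:,0]<.7)&(P[:,1]<.34)&(P[:,1]>.05)]
    for k in range(8):
        c=q.mean(0);w=np.linalg.svd(q-c,full_matrices=False)[2][2]; r=(q-c)@w; q=q[abs(r)<max(.003,2*r.std())]
    if w[2]<0:w=-w
    print(n,len(q),"n",w.round(3),"c",c.round(3),"rms",r.std().round(4),"tilt",np.degrees(np.arccos(w[2])).round(1),"yaw",np.degrees(np.arctan2(w[1],w[0])).round(1))
    if n!="S":
        h=np.r_[w[:2],0]/np.hypot(*w[:2]); 
        y=np.cross([0,0,1],-h) 
        print(" lid along y",np.percentile(q@y,[.5,99.5]).round(4),(P[(abs((P-c)@w)<.004)&(P[:,2]>.08)]@y).min())
# rim points
q=np.r_[PT,PS]; q=q[(q[:,2]>.066)&(q[:,2]<.078)]; q=q[((q-c)@w)<-.03] if h@w>0 else q
print("rim?",len(q))
# blue / green / clear blobs
for n,c,z in(("T",T,.064),("S",S,.064)):
    H=cv2.cvtColor(c["image"],cv2.COLOR_RGB2HSV)
    for nm,lo,hi in(("blue",105,130),("green",45,85)):
        m=cv2.inRange(H,(lo,100,30),(hi,255,255)); x0,x1,y0,y1=(170,280,130,210) if n=="T" else (280,340,115,215)
        k=np.zeros_like(m);k[y0:y1,x0:x1]=m[y0:y1,x0:x1]; v,u=np.nonzero(k)
        if len(u): print(n,nm,len(u),u.mean().round(1),v.mean().round(1),pt(c,u.mean(),v.mean(),z).round(3),"ext",u.min(),u.max(),v.min(),v.max())
# box footprint: all points 30..75mm, min area rect
for n,P in(("T",PT),("S",PS)):
    q=P[(P[:,2]>.064)&(P[:,2]<.078)&(P[:,1]<.33)&(P[:,0]<.65)]
    print(n,len(q),cv2.minAreaRect(q[:,:2].astype(np.float32)))
    hh=h if h[0]>0 else -h; yy=np.array([-hh[1],hh[0],0])
    print(" along opening-dir",np.percentile(q@hh,[1,3,50,97,99]).round(4)," along",np.percentile(q@yy,[1,3,50,97,99]).round(4),"hh",hh.round(3),yy.round(3))
E
```

```text
T 1707 n [-0.754  0.271  0.598] c [0.519 0.212 0.125] rms 0.0013 tilt 53.3 yaw 160.2
 lid along y [0.2719 0.4787] 0.2706711895713035
S 846 n [-0.758  0.269  0.595] c [0.517 0.204 0.125] rms 0.001 tilt 53.5 yaw 160.4
TS 2540 n [-0.755  0.27   0.597] c [0.518 0.209 0.125] rms 0.0012 tilt 53.3 yaw 160.3
 lid along y [0.2716 0.4806] 0.27019732166212646
rim? 555
T green 31 204.0 152.9 [0.587 0.26  0.064] ext 199 209 151 156
S blue 56 311.1 166.8 [0.548 0.195 0.064] ext 306 315 162 170
S green 4 313.8 152.8 [0.59  0.261 0.064] ext 313 314 152 154
T 363 ((0.5386263132095337, 0.2055230289697647), (0.21015408635139465, 0.1058778464794159), 70.20423126220703)
 along opening-dir [0.3851 0.3958 0.481  0.4879 0.489 ]  along [0.2708 0.271  0.3517 0.4766 0.4785] hh [ 0.941 -0.337 -0.   ] [0.337 0.941 0.   ]
S 352 ((0.5453972816467285, 0.20467863976955414), (0.21176818013191223, 0.09435462206602097), 68.68583679199219)
 along opening-dir [0.3971 0.4004 0.4685 0.4887 0.4894]  along [0.2723 0.2729 0.3148 0.4773 0.4795] hh [ 0.941 -0.337 -0.   ] [0.337 0.941 0.   ]
```

Measured results:
- **Lid:** it stands at 53° (0.93 rad).
- **Box:** its opening direction is (0.941, -0.337), and its centre is about (0.5415, 0.2046).
- **Lid edge:** it lies 0.452 along the opening direction, at z 0.153.

The tool's +x is almost exactly the push direction. I'll go over the front of the lid with the fingers shut.

Emit:
play_rows([
  [[0,0,0,-0.34,-0.205,0,0],[0,0,0,-0.34,-0.205,0,0],[0,0,0,-0.34,-0.205,0,0],[0,0,0,-0.34,-0.205,0,0],[0,0,0,-0.34,-0.205,0,0]],
], newtons=20)

```text
time: 0.52
tool_pos: [0.3438, 0.4869, 0.2493]
tcp_rot: [-0.505, -3.1, 0.001]
wrist_force: [1.4, 0.8, -0.5]
width: 0.304
grip_force: 0.0
```

Emit:
play_rows([
  [[0,0,0,-0.34,-0.205,0,0],[0,0,0,-0.34,-0.205,0,0],[0,0,0,-0.34,-0.205,0,0],[0,0,0,-0.34,-0.205,0,0],[0,0,0,-0.34,-0.205,0,0]],
])

```text
time: 0.93
tool_pos: [0.4725, 0.3355, 0.2496]
tcp_rot: [-0.506, -3.1, 0.001]
wrist_force: [0.7, 0.4, 0.6]
width: 0.001
grip_force: 0.0
```

Emit:
play_rows([
  [[0,0,0,-0.34,-0.205,0,0],[0,0,0,-0.34,-0.205,0,0],[0,0,0,-0.34,-0.205,0,0],[0,0,0,-0.34,-0.205,0,0],[0,0,0,-0.34,-0.205,0,0]],
])

```text
time: 1.35
tool_pos: [0.6011, 0.1843, 0.2495]
tcp_rot: [-0.507, -3.1, 0.0]
wrist_force: [0.2, 0.4, 0.3]
width: 0.001
grip_force: 0.0
```

```bash
python3 - <<'E'
from h import *
s=bot.read_state();p=s["tool_pos"];print(p,px(cam("side"),p))
for n in("side","top"):
    c=cam(n);P=cloud(c).reshape(-1,3);q=P[(np.hypot(*(P[:,:2]-p[:2]).T)<.04)&(P[:,2]>.17)&(P[:,2]<.4)]
    print(n,len(q),np.percentile(q[:,2],[0,1,5]) if len(q) else "",q[q[:,2]<.26].mean(0) if len(q) else "", (q[q[:,2]<.26].max(0)-q[q[:,2]<.26].min(0)) if n=="side" else "")
E
```

```text
[0.60105843 0.18430371 0.24947983] [328.74771673 108.17885587]
side 568 [0.23119673 0.23415107 0.24500284] [0.60348933 0.17026172 0.24756939] [0.02130936 0.01899862 0.02874148]
top 89 [0.23441535 0.23572773 0.24559573] [0.59231644 0.17334306 0.24474134]
```

The closed fingertips measure 19 mm below the TCP, as stated. I'll descend in front of the lid to TCP z of about 0.145.

Emit:
play_rows([
  [[0,0,0,0,0,0.3,0],[0,0,0,0,0,0.3,0],[0,0,0,0,0,0.25,0],[0,0,0,0,0,0.2,0],[0,0,0,0,0,0,0]],
])

```text
time: 1.92
tool_pos: [0.5954, 0.1863, 0.1389]
tcp_rot: [-0.503, -3.091, 0.006]
wrist_force: [-0.4, 0.5, -1.8]
width: -0.003
grip_force: 0.0
```

Emit:
play_rows([
  [[0,0,0,0.12,0,0,0],[0,0,0,0.12,0,0,0],[0,0,0,0.1,0,0,0],[0,0,0,0.1,0,0,0],[0,0,0,0.1,0,0,0]],
])

```text
time: 2.33
tool_pos: [0.5503, 0.2043, 0.1478]
tcp_rot: [0.504, 3.095, 0.004]
wrist_force: [3.7, -2.1, 2.5]
width: 0.001
grip_force: 1.7
```

Contact at about 4 N, so I'll keep pushing gently.

Emit:
play_rows([
  [[0,0,0,0.09,0,0,0],[0,0,0,0.09,0,0,0],[0,0,0,0.09,0,0,0],[0,0,0,0.09,0,0,0],[0,0,0,0.06,0,0,0]],
])

```text
time: 2.75
tool_pos: [0.5134, 0.2174, 0.1517]
tcp_rot: [0.504, 3.09, 0.006]
wrist_force: [1.5, -5.5, 23.9]
width: -0.003
grip_force: 0.4
```

Emit:
play_rows([
  [[0,0,0,0.05,0,0,0],[0,0,0,0.05,0,0,0],[0,0,0,0.04,0,0,0],[0,0,0,0.02,0,0,0],[0,0,0,0,0,0,0]],
])

```text
time: 3.17
tool_pos: [0.4932, 0.2219, 0.145]
tcp_rot: [-0.506, -3.1, 0.0]
wrist_force: [0.2, -0.5, 0.9]
width: 0.004
grip_force: 0.7
```

```bash
cat > lid.py <<'E'
from h import *
def lid(P):
    hh=np.array([.941,-.337,0]);yy=np.array([.337,.941,0]);s=P@hh;y=P@yy
    q=P[(P[:,2]>.085)&(P[:,2]<.18)&(s>.33)&(s<.42)&(y>.28)&(y<.47)]
    for k in range(10):
        c=q.mean(0);w=np.linalg.svd(q-c,full_matrices=False)[2][2];r=(q-c)@w;q=q[abs(r)<max(.003,2*r.std())]
    w=w*np.sign(-(w@hh)); print(len(q),w.round(3),"theta",np.arctan2(-(w@hh),w[2]).round(3),"s at z=.0725",((w@c-.0725*w[2])/(w@hh)).round(4),"top z",np.percentile(q[:,2],99).round(4))
E
python3 - <<'E'
from lid import *
s=bot.read_state();print(s["wrist_force"])
A,B=cam("side"),cam("top")
for c in(A,B): lid(cloud(c).reshape(-1,3))
o=np.zeros((560,800,3),np.uint8)
o[:,:400]=cv2.resize(A["image"][80:220,260:360],(400,560));o[:400,400:]=cv2.resize(B["image"][130:230,170:270],(400,400))
cv2.imwrite("pics/lid1.png",o[:,:,::-1])
E
```

```text
[ 0.17993304 -0.54695218  0.89188175]
218 [-0.913  0.328 -0.241] theta 1.814 s at z=.0725 0.3945 top z 0.1728
222 [-0.911  0.332 -0.243] theta 1.816 s at z=.0725 0.3912 top z 0.1717
```

View pics/lid1.png

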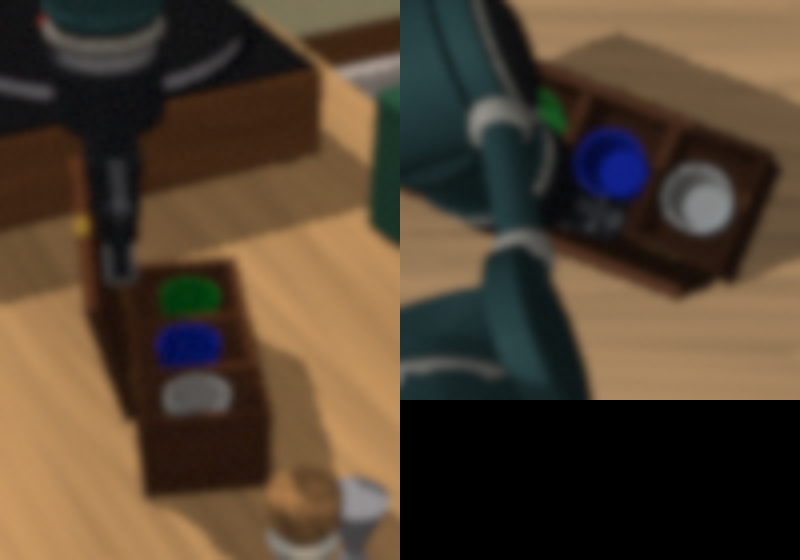

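The lid is past upright at 1.815 rad, and the fingers rest on its inside. Blue is the middle glass (side crop 190,345; top crop 612,165) and has not been disturbed. I'll push the last few millimetres to the stop.

Emit:
play_rows([
  [[0,0,0,0.02,0,0,0],[0,0,0,0.02,0,0,0],[0,0,0,0.01,0,0,0],[0,0,0,0,0,0,0],[0,0,0,0,0,0,0]],
])

```text
time: 3.68
tool_pos: [0.4888, 0.2233, 0.1445]
tcp_rot: [-0.506, -3.099, 0.001]
wrist_force: [-0.6, -0.2, -1.0]
width: -0.004
grip_force: 0.0
```

```bash
python3 - <<'E'
from lid import *
for c in(cam("side"),cam("top")): lid(cloud(c).reshape(-1,3))
print(bot.read_state()["wrist_force"])
E
```

```text
291 [-0.893  0.322 -0.315] theta 1.892 s at z=.0725 0.3941 top z 0.1709
289 [-0.893  0.322 -0.315] theta 1.892 s at z=.0725 0.3921 top z 0.1699
[-0.29941279  0.25935701  0.05801912]
```

One small nudge will confirm the stop from the force.

Emit:
play_rows([
  [[0,0,0,0.01,0,0,0],[0,0,0,0.01,0,0,0],[0,0,0,0,0,0,0]],
])

```text
time: 4.03
tool_pos: [0.4877, 0.224, 0.145]
tcp_rot: [0.506, 3.1, -0.0]
wrist_force: [1.9, -0.5, -1.1]
width: 0.001
grip_force: 0.5
```

```bash
python3 - <<'E'
from lid import *
for c in(cam("side"),cam("top")): lid(cloud(c).reshape(-1,3))
s=bot.read_state();print(s["wrist_force"],s["tool_pos"])
E
```

```text
303 [-0.889  0.32  -0.327] theta 1.904 s at z=.0725 0.3942 top z 0.1702
296 [-0.888  0.322 -0.328] theta 1.905 s at z=.0725 0.3914 top z 0.169
[ 7.75135601e-01 -6.56288586e-01  5.37937336e-04] [0.48767697 0.22400158 0.14506231]
```

The lid is at its stop (1.905 rad, force rising). Before backing off over the blue glass, I'll measure its mouth while it can be seen.

```bash
python3 - <<'E'
from h import *
hh=np.array([.941,-.337]);yy=np.array([.337,.941])
for n in("side","top"):
    c=cam(n);H=cv2.cvtColor(c["image"],cv2.COLOR_RGB2HSV);m=cv2.inRange(H,(105,110,40),(130,255,255))
    k,l,st,ce=cv2.connectedComponentsWithStats(m)
    p0=px(c,[.5415,.2046,.064]); i=1+np.argmin(np.hypot(*(ce[1:]-p0).T)-0.01*st[1:,4])
    cn=max(cv2.findContours((l==i).astype(np.uint8),0,1)[0],key=len)
    g=np.array([pt(c,*p[0],.064)[:2] for p in cn]); 
    (x,y),r=cv2.minEnclosingCircle(g.astype(np.float32))
    print(n,p0.round(1),ce[i].round(1),st[i],"circ",np.round((x,y,r),4),"s",np.round([(g@hh).min(),(g@hh).max(),(g@yy).min(),(g@yy).max()],4))
    P=cloud(c);q=P[l==i];q=q[(q[:,2]>.058)&(q[:,2]<.07)]
    if len(q)>8: print(" rim depth pts",len(q),cv2.minEnclosingCircle(q[:,:2].astype(np.float32)))
E
```

```text
side [307.7 165.7] [306.6 165.8] [299 161  17  11 153] circ [0.5368 0.2061 0.0302] s [0.4133 0.4632 0.349  0.4027]
 rim depth pts 81 ((0.53550124168396, 0.21241387724876404), 0.03168513998389244)
top [222.5 169.4] [222.2 170.6] [213 162  19  19 284] circ [0.537  0.2058 0.029 ] s [0.4128 0.463  0.3467 0.4015]
 rim depth pts 63 ((0.5386863946914673, 0.20519837737083435), 0.02394093945622444)
```

Emit:
play_rows([
  [[0,0,0,-0.15,0,0,0],[0,0,0,-0.15,0,0,0],[0,0,0,-0.15,0,0,0],[0,0,0,-0.1,0,0,0],[0,0,0,0,0,0,0]],
])

```text
time: 4.65
tool_pos: [0.5428, 0.2056, 0.1452]
tcp_rot: [0.509, 3.098, 0.001]
wrist_force: [-0.6, -0.3, -0.2]
width: -0.0
grip_force: 0.0
```

Blue's mouth is centred at (0.538, 0.205). I'll lower to about 3 cm clear and hold there.

Emit:
play_rows([
  [[0,0,0,0.04,0,0.12,0],[0,0,0,0,0,0.12,0],[0,0,0,0,0,0.08,0],[0,0,0,0,0,0,0],[0,0,0,0,0,0,0]],
])

```text
time: 5.07
tool_pos: [0.5343, 0.2076, 0.1112]
tcp_rot: [-0.505, -3.098, 0.002]
wrist_force: [1.2, -0.2, -0.6]
width: 0.002
grip_force: 0.0
```

Emit:
play_rows([
  [[0,0,0,0,0,0,0],[0,0,0,0,0,0,0],[0,0,0,0,0,0,0],[0,0,0,0,0,0,0],[0,0,0,0,0,0,0]],
])

```text
time: 5.48
tool_pos: [0.5363, 0.2079, 0.1135]
tcp_rot: [0.506, 3.1, 0.001]
wrist_force: [0.8, -0.2, 1.2]
width: 0.003
grip_force: 0.0
```

Emit:
play_rows([
  [[0,0,0,0,0,0,0],[0,0,0,0,0,0,0],[0,0,0,0,0,0,0],[0,0,0,0,0,0,0],[0,0,0,0,0,0,0]],
])

```text
time: 5.9
tool_pos: [0.5359, 0.2077, 0.113]
tcp_rot: [-0.506, -3.1, 0.0]
wrist_force: [-0.7, 0.5, 0.2]
width: -0.002
grip_force: 0.0
```

Emit:
play_rows([
  [[0,0,0,0,0,0,0],[0,0,0,0,0,0,0],[0,0,0,0,0,0,0],[0,0,0,0,0,0,0],[0,0,0,0,0,0,0]],
])

```text
time: 6.32
tool_pos: [0.536, 0.2077, 0.113]
tcp_rot: [-0.507, -3.1, 0.0]
wrist_force: [0.1, 0.9, -0.2]
width: -0.004
grip_force: 0.0
```

Emit:
play_rows([
  [[0,0,0,0,0,0,0],[0,0,0,0,0,0,0],[0,0,0,0,0,0,0],[0,0,0,0,0,0,0],[0,0,0,0,0,0,0]],
])

```text
time: 6.73
tool_pos: [0.5359, 0.2078, 0.113]
tcp_rot: [-0.506, -3.1, 0.0]
wrist_force: [0.2, 0.9, -0.1]
width: 0.0
grip_force: 0.0
```

Emit:
play_rows([
  [[0,0,0,0,0,0,0],[0,0,0,0,0,0,0],[0,0,0,0,0,0,0],[0,0,0,0,0,0,0],[0,0,0,0,0,0,0]],
])

```text
time: 7.15
tool_pos: [0.536, 0.2078, 0.113]
tcp_rot: [0.506, 3.1, 0.0]
wrist_force: [0.4, -0.3, -0.5]
width: -0.005
grip_force: 0.0
```

Emit:
play_rows([
  [[0,0,0,0,0,0,0],[0,0,0,0,0,0,0],[0,0,0,0,0,0,0],[0,0,0,0,0,0,0],[0,0,0,0,0,0,0]],
])

```text
time: 7.57
tool_pos: [0.5359, 0.2078, 0.113]
tcp_rot: [0.506, 3.101, -0.0]
wrist_force: [-0.0, 0.4, -1.0]
width: -0.002
grip_force: 0.0
```

```bash
python3 - <<'E'
from lid import *
A=cam("side");B=cam("top");s=bot.read_state();print(s["time"],s["tool_pos"],s["q"].round(2))
lid(cloud(A).reshape(-1,3))
# cap centre: brass/amber blob near the top, circle at z=.22
for n,c in(("side",A),("top",B)):
    P=cloud(c);m=(abs(P[...,2]-.22)<.006)&(np.hypot(P[...,0]-.591,P[...,1]+.282)<.04)
    q=P[m];print(n,len(q),q.mean(0).round(4),cv2.minEnclosingCircle(q[:,:2].astype(np.float32)))
    P2=P[(P[...,2]>.02)&(P[...,2]<.14)&(np.hypot(P[...,0]-.591,P[...,1]+.282)<.06)];print("  body",P2.min(0).round(3),P2.max(0).round(3))
o=cv2.resize(A["image"][80:300,250:470],(550,550));cv2.imwrite("pics/pt1.png",o[:,:,::-1])
E
```

```text
7.6667 [0.53595977 0.20777099 0.11298082] [ 0.33  0.2   1.95 -0.    0.99 -0.92]
362 [-0.89   0.32  -0.325] theta 1.902 s at z=.0725 0.3943 top z 0.17
side 173 [ 0.5966 -0.2806  0.2203] ((0.5991549491882324, -0.27909356355667114), 0.016731740906834602)
  body [ 0.563 -0.313  0.02 ] [ 0.623 -0.25   0.14 ]
top 119 [ 0.5959 -0.2801  0.2198] ((0.5958803296089172, -0.2808114290237427), 0.015736818313598633)
  body [ 0.562 -0.313  0.022] [ 0.628 -0.246  0.14 ]
```

View pics/pt1.png

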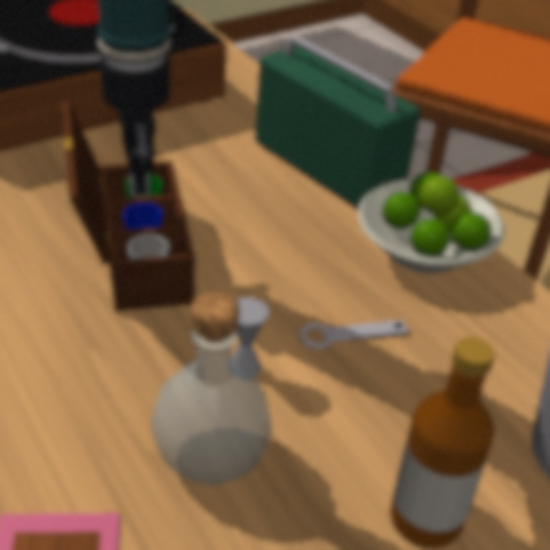

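The fingers stood over the blue glass for more than 2 s at 3 cm, about 3 mm off its centre, and the lid stayed at its stop. The rum cap is at crop (473,355), world (0.596, -0.2805, 0.220). I'll rise straight up first, then cross high.

Emit:
play_rows([
  [[0,0,0,0,0,-0.3,0],[0,0,0,0,0,-0.4,0],[0,0,0,0,0,-0.4,0],[0,0,0,0,0,-0.4,0],[0,0,0,0,0,-0.4,0]],
])

```text
time: 8.08
tool_pos: [0.5356, 0.2076, 0.3048]
tcp_rot: [-0.506, -3.1, 0.0]
wrist_force: [0.8, 1.0, 0.2]
width: 0.003
grip_force: 0.0
```

Emit:
play_rows([
  [[0,0,0,0,0,-0.27,0],[0,0,0,-0.16,-0.34,0,0],[0,0,0,-0.16,-0.34,0,0],[0,0,0,-0.16,-0.34,0,0],[0,0,0,-0.16,-0.34,0,0]],
])

```text
time: 8.5
tool_pos: [0.5533, 0.0573, 0.3305]
tcp_rot: [0.504, 3.1, 0.0]
wrist_force: [1.8, -0.4, -1.0]
width: -0.004
grip_force: 0.0
```

Emit:
play_rows([
  [[0,0,0,-0.16,-0.34,0,0],[0,0,0,-0.16,-0.34,0,0],[0,0,0,-0.16,-0.34,0,0],[0,0,0,-0.16,-0.34,0,0],[0,0,0,-0.16,-0.34,0,0]],
])

```text
time: 8.92
tool_pos: [0.5749, -0.13, 0.3301]
tcp_rot: [0.506, 3.1, 0.0]
wrist_force: [-0.5, -0.2, 0.4]
width: -0.002
grip_force: 0.0
```

Emit:
play_rows([
  [[0,0,0,-0.16,-0.34,0,0],[0,0,0,-0.16,-0.34,0,0],[0,0,0,-0.16,-0.34,0,0],[0,0,0,-0.16,-0.34,0,0],[0,0,0,0,0,0,0]],
])

```text
time: 9.33
tool_pos: [0.5922, -0.2841, 0.329]
tcp_rot: [-0.514, -3.099, 0.005]
wrist_force: [0.1, 0.6, -1.5]
width: -0.0
grip_force: 0.0
```

Emit:
play_rows([
  [[0,0,0,-0.03,0.03,0.2,0],[0,0,0,0,0,0.2,0],[0,0,0,0,0,0.15,0],[0,0,0,0,0,0.05,0],[0,0,0,0,0,0,0]],
])

```text
time: 9.75
tool_pos: [0.5952, -0.2747, 0.2676]
tcp_rot: [-0.506, -3.097, -0.002]
wrist_force: [0.7, 0.4, -0.6]
width: 0.004
grip_force: 0.0
```

Emit:
play_rows([
  [[0,0,0,0,0,0,0],[0,0,0,0,0,0,0],[0,0,0,0,0,0,0]],
])

```text
time: 10.0
tool_pos: [0.5971, -0.2758, 0.2719]
tcp_rot: [0.506, 3.098, -0.001]
wrist_force: [0.3, 0.3, -1.0]
width: 0.0
grip_force: 0.0
```

Off by about 4.5 mm in y, so I'll correct that and hold.

Emit:
play_rows([
  [[0,0,0,0,-0.045,0.02,0],[0,0,0,0,0,0,0],[0,0,0,0,0,0,0],[0,0,0,0,0,0,0],[0,0,0,0,0,0,0]],
])

```text
time: 10.42
tool_pos: [0.5949, -0.2799, 0.2681]
tcp_rot: [0.507, 3.1, 0.0]
wrist_force: [0.1, 0.2, 0.4]
width: -0.003
grip_force: 0.0
```

Emit:
play_rows([
  [[0,0,0,0,0,0,0],[0,0,0,0,0,0,0],[0,0,0,0,0,0,0],[0,0,0,0,0,0,0],[0,0,0,0,0,0,0]],
])

```text
time: 10.83
tool_pos: [0.5949, -0.2798, 0.268]
tcp_rot: [-0.506, -3.101, -0.0]
wrist_force: [0.7, -0.0, -0.7]
width: -0.005
grip_force: 0.0
```

Emit:
play_rows([
  [[0,0,0,0,0,0,0],[0,0,0,0,0,0,0],[0,0,0,0,0,0,0],[0,0,0,0,0,0,0],[0,0,0,0,0,0,0]],
])

```text
time: 11.25
tool_pos: [0.5949, -0.2798, 0.268]
tcp_rot: [-0.506, -3.1, -0.0]
wrist_force: [-0.1, -0.3, -0.2]
width: 0.001
grip_force: 0.0
```

Emit:
play_rows([
  [[0,0,0,0,0,0,0],[0,0,0,0,0,0,0],[0,0,0,0,0,0,0],[0,0,0,0,0,0,0],[0,0,0,0,0,0,0]],
])

```text
time: 11.67
tool_pos: [0.5949, -0.2798, 0.268]
tcp_rot: [-0.506, -3.1, 0.0]
wrist_force: [0.4, 0.7, 0.1]
width: -0.002
grip_force: 0.0
```

Emit:
play_rows([
  [[0,0,0,0,0,0,0],[0,0,0,0,0,0,0],[0,0,0,0,0,0,0],[0,0,0,0,0,0,0],[0,0,0,0,0,0,0]],
])

```text
time: 12.08
tool_pos: [0.5949, -0.2798, 0.268]
tcp_rot: [-0.506, -3.101, -0.0]
wrist_force: [0.2, -0.8, 0.9]
width: -0.0
grip_force: 0.0
```

Emit:
play_rows([
  [[0,0,0,0,0,0,0],[0,0,0,0,0,0,0],[0,0,0,0,0,0,0],[0,0,0,0,0,0,0],[0,0,0,0,0,0,0]],
])

```text
time: 12.5
tool_pos: [0.5949, -0.2798, 0.268]
tcp_rot: [0.506, 3.101, -0.0]
wrist_force: [-0.3, 0.5, -0.6]
width: -0.003
grip_force: 0.0
```

Emit:
play_rows([
  [[0,0,0,0,0,0,0],[0,0,0,0,0,0,0],[0,0,0,0,0,0,0],[0,0,0,0,0,0,0],[0,0,0,0,0,0,0]],
])

```text
time: 12.92
tool_pos: [0.5949, -0.2798, 0.268]
tcp_rot: [-0.506, -3.1, 0.0]
wrist_force: [0.9, -0.0, -0.2]
width: -0.003
grip_force: 0.0
```

```bash
python3 - <<'E'
from lid import *
A=cam("side");B=cam("top");s=bot.read_state();print(s["time"],s["tool_pos"])
lid(cloud(A).reshape(-1,3));lid(cloud(B).reshape(-1,3))
o=np.zeros((400,800,3),np.uint8);o[:,:400]=cv2.resize(A["image"][110:310,270:470],(400,400));o[:,400:]=cv2.resize(B["image"][80:280,170:370],(400,400));cv2.imwrite("pics/end.png",o[:,:,::-1])
E
```

```text
13.0167 [ 0.59488079 -0.27980936  0.26798244]
363 [-0.889  0.32  -0.326] theta 1.903 s at z=.0725 0.394 top z 0.1697
726 [-0.889  0.319 -0.328] theta 1.905 s at z=.0725 0.3925 top z 0.1697
```

View pics/end.png

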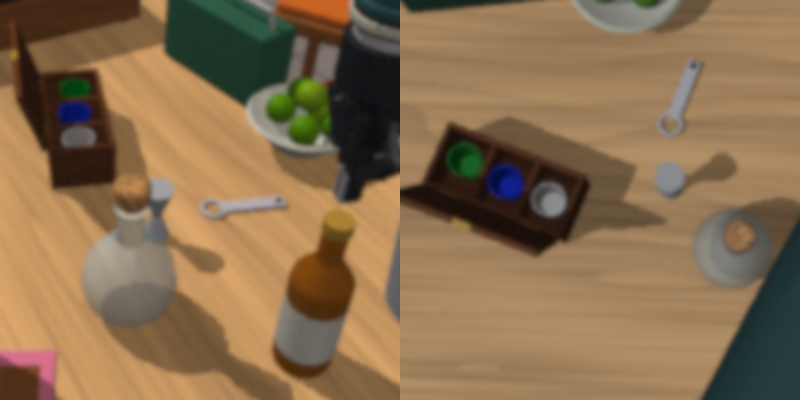

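The lid is at its stop (1.90 rad). The glasses, decanter (side crop 130,270), jigger and opener are where they were, and the fingers are about 3 cm above the rum cap (338,222), touching nothing. I'm handing the job in.

```bash
python3 -c "
from workcell import bot
print(bot.finish_job())"
```

```text
the job is handed in; nothing more can be done
None
```

The lid is fully open and stays open by itself, and I pointed over the blue glass and then the rum cap for more than 2 s each; on the lid push the wrist force briefly read 24 N at the end of one move, and the cause was not checked.

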